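# Refill the desk stapler

### The arm

A 6-joint arm with a two-finger parallel gripper is mounted at the origin on the work surface. World frame = base frame: x ahead of the robot, y to its left, z up, the work surface at z = 0. Lengths are in m, angles in rad, forces in N, time in s.
With the tool pointing down it reaches from about 0.4 to 0.825 m from the base axis. Payload 7 kg.
Tool frame: the origin (TCP) lies on the centre line of the jaws, within the pads' length; the fingertips stand arm.tip_reach ahead of it and the grasp point (between the pads) lies 5 mm behind it (arm.tip_reach is the distance from the TCP to the fingertips, in m); z points along the fingers, y is the line along which they close (so a half turn about z gives the same grasp; the last joint's range is limited). The gripper opens to 88 mm and grips with 3 to 60 N. Pads are 19 mm wide; open, the fingers measure 130 mm over their backs; the gripper's body (78 mm by 193 mm) begins 47 mm behind the grasp point.
Start: joints at [1.495, 0.359, 0.012, 0, -1.224, -0.288], TCP at [0.24, 0.631, 0.241] pointing down, gripper open.
Joint ranges: [-3.07, 3.07], [-1.43, 2.12], [-1.02, 1.25], [-3.03, 1.67], [-3.05, -0], [-3.03, 3.03]. Speed limits (rad/s): [2.39, 2.39, 3.01, 3.14, 3.14, 3.14].

### API

Orientations are given as [roll, pitch, yaw] about the fixed x, y, z axes, in that order (R = Rz(yaw) Ry(pitch) Rx(roll)).
In Python, from station import status, optics, order, arm gives the robot as it stands. The module is installed in compiled form; this text tells all that it offers.
- The arm moves only by the shell command python3 -m jog 'ROWS' [FORCE]. ROWS is JSON, a list of rows, each a list of 3 entries, a list of its own where there are three numbers: the gripper command: -1 is shut, 1 is fully open, values between are in proportion, then the shift along the tool's x, y, z in mm, then the turn about the tool's z in rad. A call has 1 to 20 rows; each row is the pose to reach, as a shift and turn from the pose commanded when the call began, along the tool's axes at that moment; what a row does not reach only later rows make up. A row lasts 1/8 s, in which the tool goes at most 62.5 mm and 10.7 degrees, less where a joint would pass 70% of its speed; a pose out of reach is approached as far as the arm can. A call with a gripper value outside its range is refused whole. The fingers move at their own pace and stop on an object; FORCE is the grip in N (left out, the last holds). Time passes only in rows, so rows that repeat a pose let the fingers close. It gives the time, the measured TCP pose, the force, the opening and the grip force at its end, in the units of the state.
- status.get_state(): the state, without advancing time (a new reading comes with each control period).
- optics.grab_frame(name): name is "side" or "top" or "wrist"; returns a dict with "color" (400x640x3 uint8, red, green, blue), "mtx" (3x3 intrinsics, pixels), "k1" (the pictures are not rectified: a ray, as slopes to the right and down, at radius r is drawn at 1 + k1 r^2 times it, then the intrinsics apply), "cam_to_world" (4x4, takes a point from camera to world coordinates). Camera axes: x right, y down, z forward; pixel columns grow to the right and rows downward; lengths in m; the calibration is good to about 2 mm. A picture is of the moment at which its call begins. There is no depth.
- order.job_done(): hands the job in; it is judged then, once.
The state is a dict: "t": time; "q": joint angles; "qd": joint speeds; "joint_efforts": joint torques, N m; "eef_pos": TCP position; "ee_rot": TCP orientation; "force": force on the tool from outside, world axes, zero at the start; "moment": the same for the moment, N m; "width": finger opening in m; "gripper_force": force on a finger pad.
Only numpy, scipy, OpenCV 4.12 (cv2) and the standard library are available. Lean on these libraries where they do the work, as an engineer would, in place of code of your own. Each camera call takes 0.05 s, during which the arm holds its last target. There are 200 camera calls.

### The job

The electric stapler on the desk has run out of staples. Press its orange release button so that the magazine springs out, lay the loose strip of staples down flat in the magazine's channel, and then push the magazine back in until it clicks and stays shut. Use a light hand on the stapler: do not lean on it or ram the magazine against its stop; and leave the carton, the pen pot and the jar where they stand.

Things in the scene. Friction and masses are not known exactly. Their poses are not given: they have to be found in the camera images.
- stapler: Electric desk stapler, 220 long (its x) x 90 wide x 100 mm high, dark grey base, paper slot, pale grey head. It does not slide on the desk. Origin: centre of its underside; z up; its nose end is at -x (front of the head at x = -110 mm) and faces the robot more or less. Inside are a spring that drives the magazine out and a latch that holds it. Nothing on it should be pushed with more than 15 N.
- release_top (a point): Centre of the top of the round orange release button, 24 mm across, on the stapler's top; it stands 10 mm above the top of the head (110 mm above the desk when up). Axes as the stapler's.
- release (a joint): How far the release button is pressed, in m: 0 = up, 0.008 = fully down, where it stops hard. It is sprung: 2 N starts it; at 4 to 5.5 mm (3.5 to 5 N) the latch lets go and the magazine springs out. Let go, it comes up again. It does not move when the magazine is pushed in.
- magazine (a joint): How far the magazine stands out, in m along the stapler's -x: 0 = shut and latched, 0.095 = sprung right out. The spring pushes it out with 2 N (out) to 4 N (in). To latch, it must be pushed past 0, to between -0.002 and -0.016: how deep differs from stapler to stapler and cannot be seen. Let go after the click it comes back to 0; not clicked, it springs right out.
- magazine_nose (a point): Centre of the flat front face of the magazine's dark nose block, the face to push: 42 wide x 34 mm high, 48 to 82 mm above the desk, 24 mm ahead of the head when shut; it looks to the stapler's -x. Axes as the stapler's. Pushing in, resistance climbs to 7-10 N over the last 5 mm and drops to about 5 N as it clicks; 1.5 mm deeper is a firm stop (20 N per mm).
- magazine_channel (a point): Centre of the floor of the magazine's steel channel, 53 mm above the desk; the channel runs along the stapler's x, is 66 mm long between nose block and black pusher block (11 mm high above the floor) and 17 mm wide between two side walls that are 2.5 mm thick and 5 mm high above the floor. Open from above when the magazine is out. Moves with the magazine. Axes as the stapler's.
- strip: The loose strip of heavy-duty staples, shiny steel, 60 long (its x) x 13 wide x 13 mm high, 11 to 20 g, rigid, lying on the desk legs down beside the stapler's nose, to the left or right. Origin: centre of its underside; z up. Either end may go first. In the channel it stands 8 mm proud of the side walls.
- carton: Bystander: open cardboard carton of staples with a blue band, 85 x 52 x 36 mm, on the other side of the nose. Origin: centre of its underside.
- pen_pot: Bystander: white and blue porcelain pot 74 mm across and 95 mm high with three pens up to 165 mm high, beside the stapler. Origin: centre of its underside.
- jar: Bystander: white and blue porcelain jar with lid, 86 mm across, 110 mm high, beside the stapler. Origin: centre of its underside.
There are look-alikes about, which are no part of the job. Of the things that look like the strip, the smallest one is meant.

How it is judged:
By the outcome, as a careful person would: the job done as asked, in the order asked, and still so for the second after the job is handed in, with the robot touching nothing.
It also fails if it takes over 67 s, if anything falls off the work surface, if the arm or the gripper's body presses on something with over 40 N, if the wrist force passes 120 N, or if a joint passes its speed limit or range.

## Working session

There is one attempt and no reset: what is moved stays moved. The work goes in short steps, Python scripts to look and compute and a shell command to move; the robot and the scene stay as the last step left them, time stands still between calls to the robot, and variables do not carry over. Pictures are saved under pics/ and viewed, at most 10 in all, crops included, and the job is handed in when it is done.

```bash
mkdir -p pics; cat > h.py <<'E'
import numpy as np, cv2
from station import status, optics, order, arm
def grab(n,save=None):
    f=optics.grab_frame(n)
    if save: cv2.imwrite('pics/'+save,f['color'][:,:,::-1])
    return f
def ray(f,u,v):
    K=np.array(f['mtx']);T=np.array(f['cam_to_world']);k=f['k1']
    d=np.array([(u-K[0,2])/K[0,0],(v-K[1,2])/K[1,1]]);s=d.copy()
    for _ in range(30): s=d/(1+k*(s@s))
    return T[:3,3],T[:3,:3]@np.array([s[0],s[1],1])
def onz(f,u,v,z):
    o,d=ray(f,u,v);return o+d*(z-o[2])/d[2]
def proj(f,p):
    K=np.array(f['mtx']);T=np.array(f['cam_to_world'])
    c=T[:3,:3].T@(np.array(p)-T[:3,3]);s=c[:2]/c[2];s=s*(1+f['k1']*(s@s))
    return K[0,0]*s[0]+K[0,2],K[1,1]*s[1]+K[1,2]
def tri(f,a,g,b):
    o,d=ray(f,*a);p,e=ray(g,*b)
    A=np.stack([d,-e],1);t=np.linalg.lstsq(A,p-o,rcond=None)[0]
    x,y=o+d*t[0],p+e*t[1];return (x+y)/2,np.linalg.norm(x-y)
def rel(p):
    "world point -> tool-frame shift mm"
    from scipy.spatial.transform import Rotation as R
    s=status.get_state();M=R.from_euler('xyz',s['ee_rot']).as_matrix()
    return M.T@(np.array(p)-s['eef_pos'])*1000
E
python3 - <<'E'
from h import *
for n in ['top','side']:
    f=grab(n,n+'0.png');print(n,f['mtx'],f['k1'],np.round(f['cam_to_world'],3))
print(status.get_state(),arm.tip_reach)
E
```

```text
top [[404.3164458    0.         320.16257197]
 [  0.         404.3164458  204.58513004]
 [  0.           0.           1.        ]] -0.10096180510205999 [[ 0.015 -0.983  0.184  0.53 ]
 [-1.    -0.014  0.004  0.009]
 [-0.001 -0.184 -0.983  0.795]
 [ 0.     0.     0.     1.   ]]
side [[507.41813608   0.         321.63491516]
 [  0.         507.41813608 189.56586236]
 [  0.           0.           1.        ]] -0.11914899817730173 [[ 0.938 -0.233  0.256  0.433]
 [-0.346 -0.618  0.706 -0.585]
 [-0.006 -0.75  -0.661  0.631]
 [ 0.     0.     0.     1.   ]]
{'t': 0.1, 'q': array([ 1.49514098e+00,  3.59292262e-01,  1.11645707e-02, -3.20226644e-04,
       -1.22409050e+00, -2.88110332e-01]), 'qd': array([ 0.00133675, -0.00149316,  0.00166596,  0.00043632, -0.00030279,
        0.00099575]), 'joint_efforts': array([-1.23844944e-03, -5.84160376e+01,  2.93753135e+01,  7.01555684e+00,
        1.01704712e-02, -4.09636459e-05]), 'eef_pos': array([0.24002781, 0.63044246, 0.23973526]), 'ee_rot': array([ 3.14014385e+00, -1.15403982e-04, -3.63874625e-01]), 'force': array([-0.46921674,  0.35285466,  0.17350062]), 'moment': array([ 0.00895731,  0.01940797, -0.00582961]), 'gripper_force': 0.0, 'width': 0.0877664937218651} 0.014
```

View pics/top0.png

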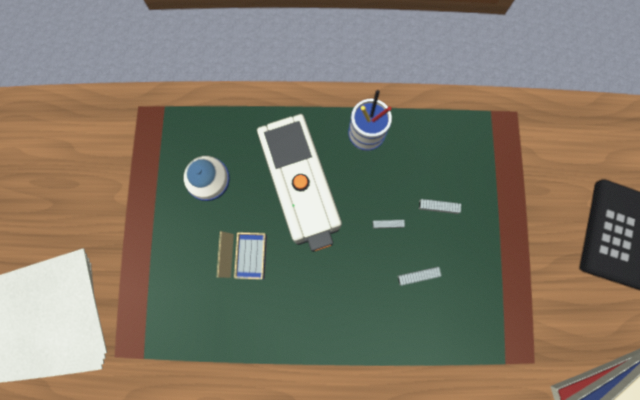

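View pics/side0.png

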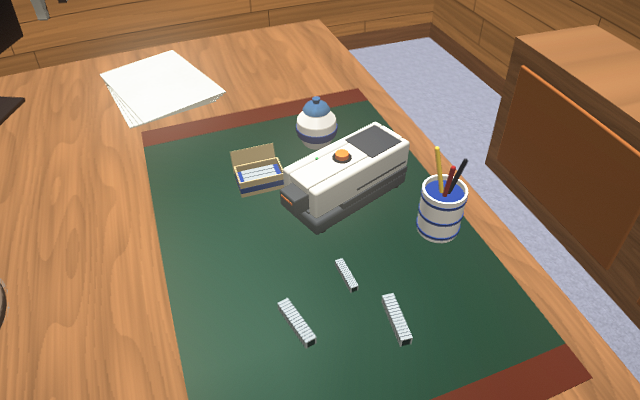

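Top view: three strip look-alikes at (389,224), (441,206) and (420,276). The one at (389,224) is clearly the shortest. The button is at (301,182), the nose at (320,241), the carton at (242,256), the jar at (206,177) and the pot at (370,125). The side view agrees, with the small strip at (346,275) and the button at (342,156).

```bash
python3 - <<'E'
from h import *
f=grab('top');g=grab('side')
def orange(f):
    h=cv2.cvtColor(f['color'],cv2.COLOR_RGB2HSV);m=cv2.inRange(h,(5,180,140),(18,255,255))
    n,l,s,c=cv2.connectedComponentsWithStats(m);
    return [(tuple(np.round(c[i],1)),s[i,4]) for i in range(1,n) if s[i,4]>30]
print(orange(f),orange(g))
hs=cv2.cvtColor(f['color'],cv2.COLOR_RGB2HSV)
m=cv2.inRange(hs,(0,0,95),(180,60,255))
roi=np.zeros_like(m);roi[110:300,250:480]=255
cs,_=cv2.findContours(m&roi,cv2.RETR_EXTERNAL,cv2.CHAIN_APPROX_NONE)
for c in cs:
    a=cv2.contourArea(c)
    if a<60: continue
    r=cv2.minAreaRect(c);z=0.1 if a>2000 else .013
    b=cv2.boxPoints(r);w=np.array([onz(f,*p,z) for p in b])
    e=[w[1]-w[0],w[2]-w[1]];L=max(e,key=np.linalg.norm)
    print(np.round(r[0],1),a,'ctr',np.round(w.mean(0),4),'size',[round(np.linalg.norm(x)*1000,1) for x in e],'yaw',np.arctan2(L[1],L[0])%np.pi)
k=f['color'][180:300,350:480];cv2.imwrite('pics/crop.png',cv2.resize(k,None,fx=6,fy=5,interpolation=cv2.INTER_CUBIC)[:,:,::-1])
k=f['color'][100:260,240:360];cv2.imwrite('pics/crop2.png',cv2.resize(k,None,fx=3.7,fy=3.7,interpolation=cv2.INTER_CUBIC)[:,:,::-1])
E
```

```text
[] []
[419.2 275.7] 460.5 ctr [ 0.5397 -0.1809  0.013 ] size [np.float64(86.0), np.float64(22.5)] yaw 1.7907036705722756
[257.5 256. ] 475.0 ctr [0.5737 0.1312 0.013 ] size [np.float64(92.5), np.float64(29.4)] yaw 0.042020896585588725
[388.5 223.3] 242.0 ctr [ 0.6405 -0.1226  0.013 ] size [np.float64(65.1), np.float64(16.8)] yaw 1.6224898318130019
[440.  205.5] 416.5 ctr [ 0.6775 -0.2262  0.013 ] size [np.float64(22.8), np.float64(86.5)] yaw 1.4773339994544668
[300.4 182.5] 6463.5 ctr [0.7027 0.0482 0.1   ] size [np.float64(98.0), np.float64(247.0)] yaw 0.3241492124733316
[370.4 129.3] 613.0 ctr [ 0.8349 -0.0891  0.013 ] size [np.float64(82.1), np.float64(88.7)] yaw 1.5614464407739437
```

View pics/crop.png

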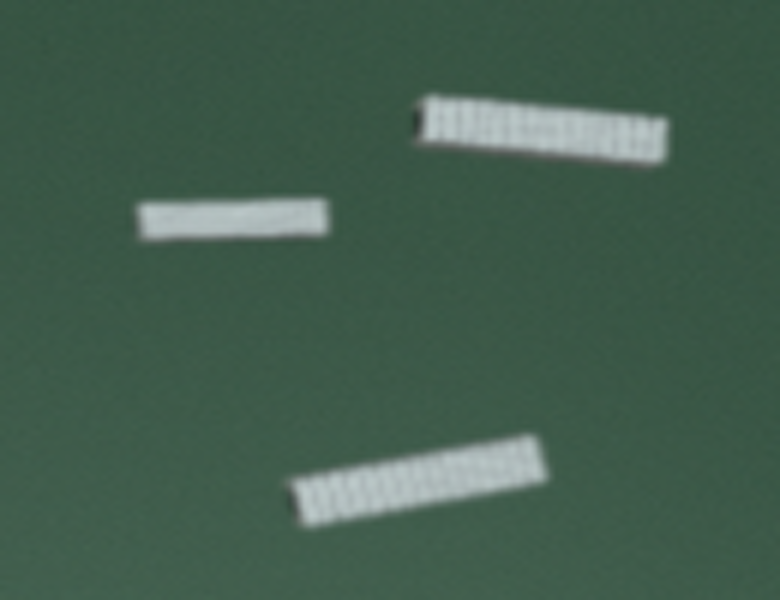

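The crop confirms three candidates. The strip on the left in the crop (389,224 in the full frame) measures about 62x15 mm against 86x22 mm for the other two, so it is the one meant. Next I'll measure the button and the stapler axis.

```bash
python3 - <<'E'
from h import *
f=grab('top');g=grab('side')
def orange(f,box):
    x0,y0,x1,y1=box
    h=cv2.cvtColor(f['color'],cv2.COLOR_RGB2HSV);m=cv2.inRange(h,(5,150,170),(18,255,255))
    q=np.zeros_like(m);q[y0:y1,x0:x1]=m[y0:y1,x0:x1];M=cv2.moments(q,True)
    return M['m10']/M['m00'],M['m01']/M['m00'],M['m00']
a=orange(f,(280,160,320,205));b=orange(g,(320,140,365,170));print(a,b)
print('button',tri(f,a[:2],g,b[:2]), onz(f,*a[:2],.11),onz(g,*b[:2],.11))
# stapler long edges in top view: fit lines to left/right boundary of white/dark top
hs=cv2.cvtColor(f['color'],cv2.COLOR_RGB2HSV);m=cv2.inRange(hs,(0,0,140),(180,60,255))
L=[];R=[]
for v in range(150,225,3):
    u=np.where(m[v,250:345])[0]+250;L.append(onz(f,u.min()-.5,v,.1));R.append(onz(f,u.max()+.5,v,.1))
for P in (L,R):
    P=np.array(P)[:,:2].astype(np.float32);vx,vy,x,y=cv2.fitLine(P,cv2.DIST_HUBER,0,.01,.01).ravel();print('yaw',np.arctan(vy/vx),x,y)
B=onz(f,*a[:2],.11);print('rel button',rel(B),'strip',rel([.6405,-.1226,.013]))
E
```

```text
(299.9352517985611, 181.06474820143885, 139.0) (341.8611111111111, 153.23611111111111, 72.0)
button (array([0.69919753, 0.04725467, 0.10894803]), np.float64(0.00015171746292015517)) [0.69901379 0.04717989 0.11      ] [0.69858031 0.04597563 0.11      ]
yaw 0.34872794 0.6868809 0.090684175
yaw 0.34125972 0.6904442 -0.0031017512
rel button [636.46457932 381.92987143 130.49977569] strip [642.19058527 561.36230612 227.60429804]
```

View pics/crop2.png

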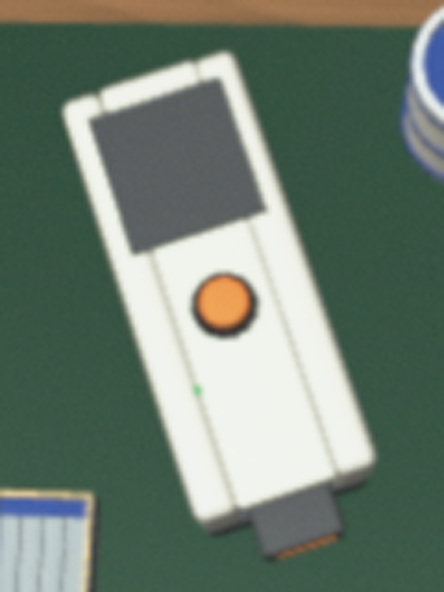

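The crop shows the button centred behind the nose block, which sits at crop (300,520). The button triangulates to (0.699, 0.047, 0.109), which matches the given 0.110 height. Stapler yaw is 0.345. Moving above the button now.

```bash
python3 -m jog '[[-1,[636,382,40],-0.709],[-1,[636,382,40],-0.709],[-1,[636,382,40],-0.709],[-1,[636,382,40],-0.709],[-1,[636,382,40],-0.709],[-1,[636,382,40],-0.709],[-1,[636,382,40],-0.709],[-1,[636,382,40],-0.709],[-1,[636,382,40],-0.709],[-1,[636,382,40],-0.709],[-1,[636,382,40],-0.709],[-1,[636,382,40],-0.709],[-1,[636,382,40],-0.709],[-1,[636,382,40],-0.709],[-1,[636,382,40],-0.709],[-1,[636,382,90],-0.709],[-1,[636,382,100],-0.709],[-1,[636,382,100],-0.709],[-1,[636,382,100],-0.709]]' 10; python3 - <<'E'
from h import *
print(rel([.699,.047,.110]),status.get_state()['force'])
grab('wrist','w1.png')
E
```

```text
t: 2.68
eef_pos: [0.6996, 0.048, 0.1426]
ee_rot: [3.141, -0.003, 0.346]
force: [-0.0, -0.2, -0.0]
width: 0.0007
gripper_force: 0.0
[-1.0440684   0.74716803 32.5884236 ] [-0.04537144 -0.19036016 -0.01689911]
```

View pics/w1.png

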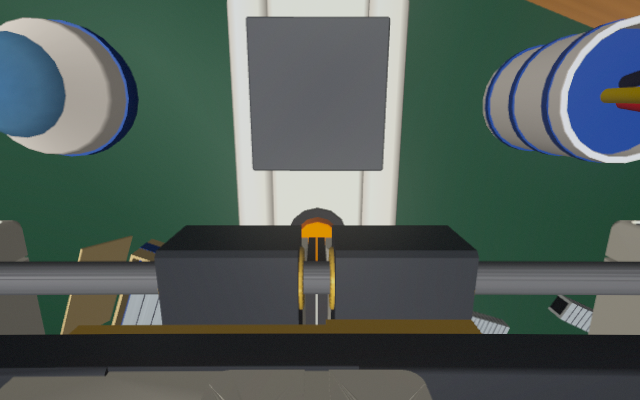

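The fingers are centred over the orange button (317,228). Next I descend and press in small steps.

```bash
python3 -m jog '[[-1,[-1,0,10],0],[-1,[-1,0,16],0],[-1,[-1,0,17],0],[-1,[-1,0,18],0],[-1,[-1,0,19],0],[-1,[-1,0,20],0],[-1,[-1,0,20],0]]'
```

```text
t: 3.6
eef_pos: [0.6976, 0.0471, 0.1204]
ee_rot: [-3.142, 0.0, 0.345]
force: [-2.4, 0.6, 3.0]
width: 0.0008
gripper_force: 1.4
```

```bash
python3 -m jog '[[-1,[0,0,0.7],0],[-1,[0,0,1],0],[-1,[0,0,1],0]]'; python3 - <<'E'
from h import *
f=grab('top','t2.png');k=f['color'][180:320,260:400];print(status.get_state()['force'])
E
```

```text
t: 3.98
eef_pos: [0.6977, 0.0471, 0.1195]
ee_rot: [3.142, 0.0, 0.345]
force: [-1.9, -0.0, 3.8]
width: 0.0005
gripper_force: 1.6
[-2.44097183 -1.22067234  3.34691359]
```

```bash
python3 -m jog '[[-1,[0,0,0.7],0],[-1,[0,0,1],0],[-1,[0,0,1],0],[-1,[0,0,1],0]]'; python3 - <<'E'
from h import *
f=grab('top','t3.png');g=cv2.imread('pics/t2.png')[:,:,::-1];print(status.get_state()['force'])
print(np.abs(f['color'].astype(int)-g)[230:330,290:380].mean())
E
```

```text
t: 4.53
eef_pos: [0.6977, 0.0471, 0.1186]
ee_rot: [3.142, -0.0, 0.345]
force: [-2.9, -0.8, 3.9]
width: 0.0009
gripper_force: 1.8
[-2.95895901 -0.11107192  4.36098868]
0.7688888888888888
```

```bash
python3 -m jog '[[-1,[0,0,0.7],0],[-1,[0,0,1],0],[-1,[0,0,1],0],[-1,[0,0,1],0]]'; python3 - <<'E'
from h import *
f=grab('top','t4.png');g=cv2.imread('pics/top0.png')[:,:,::-1];h=cv2.imread('pics/t3.png')[:,:,::-1]
for a in (g,h): print(np.abs(f['color'].astype(int)-a)[250:330,320:380].mean())
print(status.get_state()['force'])
E
```

```text
t: 5.08
eef_pos: [0.6977, 0.0471, 0.1176]
ee_rot: [3.142, -0.0, 0.345]
force: [-3.3, -1.2, 3.7]
width: 0.0003
gripper_force: 2.1
44.75465277777778
0.7640277777777778
[-2.97123686 -1.33469508  4.27176678]
```

View pics/t4.png

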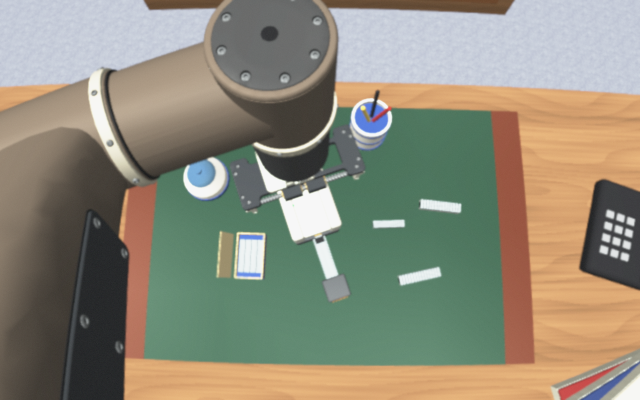

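The magazine is out: the channel runs from (317,238) to (330,280) and the nose block is at (337,289). Lifting off and measuring the channel.

```bash
python3 -m jog '[[-1,[0,0,-40],0],[-0.1,[0,0,-80],0],[-0.1,[0,0,-100],0],[-0.1,[0,0,-100],0]]'; python3 - <<'E'
from h import *
f=grab('top','t5.png');g=grab('side','s5.png')
cv2.imwrite('pics/c5.png',np.hstack([cv2.resize(i['color'][y:y+w,x:x+w],(400,560),interpolation=cv2.INTER_CUBIC) if 0 else cv2.resize(i['color'][y:y+w,x:x+w],(400,400),interpolation=cv2.INTER_CUBIC) for i,x,y,w in((f,285,225,80),(g,220,150,100))])[:,:,::-1])
print('strip',rel([.6405,-.1226,.021]))
E
```

```text
t: 5.62
eef_pos: [0.699, 0.0477, 0.2193]
ee_rot: [3.142, -0.004, 0.345]
force: [-0.3, 0.8, -1.0]
width: 0.0251
gripper_force: 0.0
strip [-111.09312816  140.82516823  195.52222186]
```

View pics/c5.png

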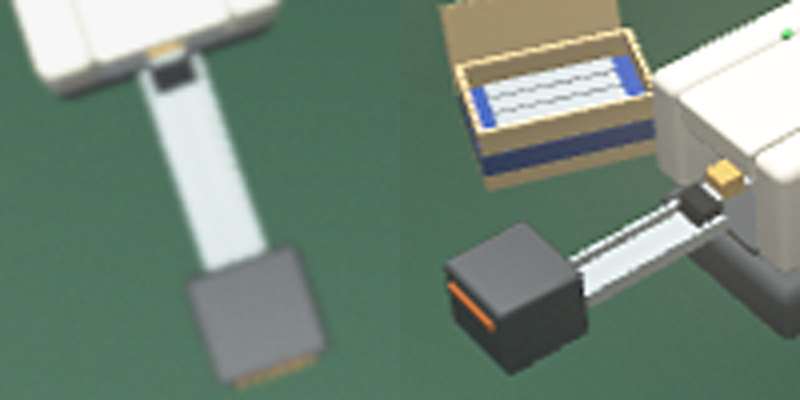

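The left half (top view) shows the channel between the pusher (crop 173,75) and the nose block (crop 258,310). The right half shows the same from the side. I'll triangulate the block corners and the channel centreline.

```bash
python3 - <<'E'
from h import *
f=grab('top');g=grab('side')
T=lambda a,b:(285+a/5-.4,225+b/5-.4)
S=lambda a,b:(220+a/4-.4,150+b/4-.4)
P=[tri(f,T(*a),g,S(*b)) for a,b in [((228,385),(47,268)),((326,347),(113,322)),((190,285),(120,225)),((298,247),(183,272))]]
for p,e in P: print(np.round(p,4),round(e,4))
P=np.array([p for p,e in P]);print('front mid',(P[0]+P[1])/2,'rear mid',(P[2]+P[3])/2)
a=onz(f,*T(175,75),.058);b=onz(f,*T(236.5,259),.058);print('centreline',a,b,np.arctan2(*(a-b)[1::-1]))
print('pusher face floor',onz(f,*T(176,88),.053))
ax=np.array([np.cos(.345),np.sin(.345)]);n=np.array([-ax[1],ax[0]])
B=np.array([.699,.047])
for q in [(P[0]+P[1])/2,(P[2]+P[3])/2,a,b,onz(f,*T(176,88),.053)]: print((q[:2]-B)@ax*1000,(q[:2]-B)@n*1000)
E
```

```text
[ 0.4925 -0.0084  0.0809] 0.0006
[ 0.5079 -0.0427  0.0782] 0.0036
[0.526  0.0054 0.0809] 0.0019
[ 0.5406 -0.0322  0.0841] 0.0003
front mid [ 0.50023535 -0.02555036  0.07953587] rear mid [ 0.53330993 -0.01341248  0.08247476]
centreline [0.60247584 0.0116031  0.058     ] [ 0.53632041 -0.01151824  0.058     ] 0.33622953797193933
pusher face floor [0.5981878  0.01118589 0.053     ]
-211.58882046186451 -1.053818486665442
-176.35816092861828 -0.8168729060928904
-102.8076343659023 -0.6670074320931799
-172.88444218477528 -0.05238569088206048
-106.98410032338666 0.39056639576367785
```

The checks hold: block top is at 0.081, channel length is 69 mm (66 given), and the axis passes within 1 mm of the button. Channel centre is about (0.5656, -0.0015) and yaw about 0.342. Now to the strip.

```bash
python3 -m jog '[[-0.1,[-111,141,0],1.885],[-0.1,[-111,141,0],1.885],[-0.1,[-111,141,0],1.885],[-0.1,[-111,141,0],1.885],[-0.1,[-111,141,0],1.885],[-0.1,[-111,141,0],1.885],[-0.1,[-111,141,0],1.885],[-0.1,[-111,141,0],1.885],[-0.1,[-111,141,60],1.885],[-0.1,[-111,141,120],1.885],[-0.1,[-111,141,150],1.885],[-0.1,[-111,141,150],1.885],[-0.1,[-111,141,150],1.885]]'; python3 - <<'E'
from h import *
grab('wrist','w2.png');f=grab('wrist')
print(rel([.6405,-.1226,.021]),np.round(f['cam_to_world'],3),f['mtx'],f['k1'])
for d in (-.03,.03): print(proj(f,[.6405+d*np.cos(1.6),-.1226+d*np.sin(1.6),.013]))
E
```

```text
t: 7.45
eef_pos: [0.6418, -0.1231, 0.0685]
ee_rot: [-3.14, -0.0, -1.539]
force: [-0.1, -0.3, 0.6]
width: 0.039
gripper_force: 0.0
[-0.48535626  1.81452773 48.38581145] [[-1.    -0.03  -0.005  0.643]
 [-0.03   0.968  0.25  -0.189]
 [-0.002  0.25  -0.968  0.212]
 [ 0.     0.     0.     1.   ]] [[349.43523923   0.         316.20722246]
 [  0.         349.43523923 203.68708598]
 [  0.           0.           1.        ]] 0.01366136441774804
(np.float64(318.502500005372), np.float64(179.5066503470389))
(np.float64(318.25231344902227), np.float64(274.9631225956869))
```

View pics/w2.png

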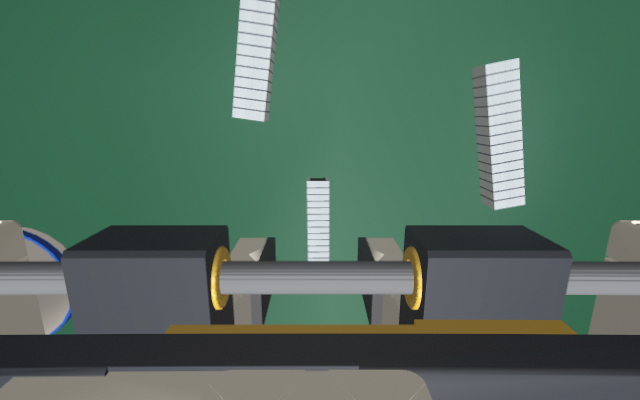

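The strip lies centred between the jaws and parallel to the tool x axis. Its far end is at (318,181), within 2 px of prediction. Descend and grip high, with the tips 7 mm above the desk.

```bash
python3 -m jog '[[-0.1,[0,1,25],0],[-0.1,[0,1,42],0],[-0.1,[0,1,48],0],[-0.1,[0,1,48],0],[-1,[0,1,48],0],[-1,[0,1,48],0],[-1,[0,1,48],0],[-1,[0,1,48],0],[-1,[0,1,48],0]]' 15
```

```text
t: 8.68
eef_pos: [0.6402, -0.1231, 0.0199]
ee_rot: [-3.141, -0.0, -1.54]
force: [-0.8, 0.4, 2.6]
width: 0.0128
gripper_force: 15.0
```

```bash
python3 -m jog '[[-1,[0,0,-30],0],[-1,[0,0,-90],0],[-1,[-124,71,-120],-1.88],[-1,[-124,71,-120],-1.88],[-1,[-124,71,-120],-1.88],[-1,[-124,71,-120],-1.88],[-1,[-124,71,-120],-1.88],[-1,[-124,71,-120],-1.88],[-1,[-124,71,-120],-1.88],[-1,[-124,71,-120],-1.88],[-1,[-124,71,-120],-1.88],[-1,[-124,71,-120],-1.88],[-1,[-124,71,-120],-1.88],[-1,[-124,71,-120],-1.88],[-1,[-124,71,-90],-1.88],[-1,[-124,71,-85],-1.88],[-1,[-124,71,-85],-1.88]]'; python3 - <<'E'
from h import *
f=grab('wrist','w3.png');print(rel([.5656,-.0015,.0729]),status.get_state()['width'])
k=f['color'][60:300,180:460];cv2.imwrite('pics/w3c.png',cv2.resize(k,None,fx=2.5,fy=2.5,interpolation=cv2.INTER_CUBIC)[:,:,::-1])
E
```

```text
t: 10.8
eef_pos: [0.5651, -0.0015, 0.1046]
ee_rot: [3.141, 0.001, 0.339]
force: [1.2, -0.1, -0.2]
width: 0.0133
gripper_force: 15.0
[-2.80259997e-02  1.47305505e-01  3.22378606e+01] 0.012560969326764935
```

View pics/w3c.png

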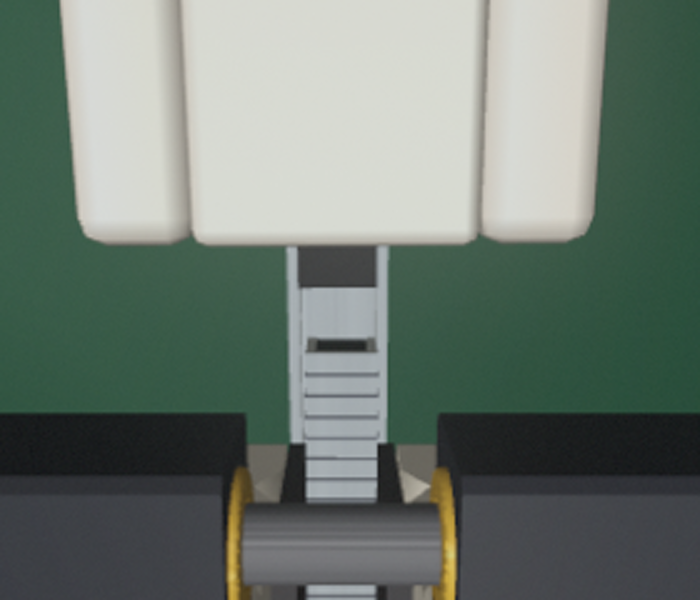

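The close view shows the strip end at crop (342,350), the channel walls at u≈301 and 377, and the pusher's front edge at v≈287. I'll compute the offsets from this one picture.

```bash
python3 - <<'E'
from h import *
f=grab('wrist');C=lambda a,b:(180+(a+.5)/2.5-.5,60+(b+.5)/2.5-.5)
zt=.0847+.013
def q(a,b,z): return rel(onz(f,*C(a,b),z))
print('strip end L,R',q(305,352,zt),q(379,352,zt), 'at v440',q(305,440,zt),q(379,440,zt))
print('pusher edge',q(300,287,.064),q(377,287,.064))
print('walls outer v270',q(288,270,.058),q(388,270,.058),'v400',q(290,400,.058),q(389,400,.058))
print('head edge z~.098',q(330,243,.095))
E
```

```text
strip end L,R [29.05839763 -7.14697556  7.72386232] [29.0373224   5.93725249  7.7273868 ] at v440 [12.60758531 -7.34498364  7.70717298] [12.58681438  6.08452279  7.71079134]
pusher edge [34.92189005 -9.52056248 41.42916694] [34.89494818  6.84017456 41.43357341]
walls outer v270 [ 37.65249262 -12.38269078  47.43115589] [37.6163673   9.45086403 47.43703618] v400 [  7.99579413 -12.43235104  47.40115246] [ 7.96031796 10.02172607 47.40720157]
head edge z~.098 [47.95988579 -2.66823513 10.44419142]
```

Widths check out at 13.1 and 21.8 mm. The correction is x +2.5, y -0.8. Lowering in two steps.

```bash
python3 -m jog '[[-1,[2.5,-0.8,0],0],[-1,[2.5,-0.8,10],0],[-1,[2.5,-0.8,20],0],[-1,[2.5,-0.8,24],0],[-1,[2.5,-0.8,24],0]]'; python3 - <<'E'
from h import *
f=grab('wrist','w4.png');print(status.get_state()['eef_pos'])
k=f['color'][120:290,230:410];cv2.imwrite('pics/w4c.png',cv2.resize(k,None,fx=3.5,fy=3.5,interpolation=cv2.INTER_CUBIC)[:,:,::-1])
E
```

```text
t: 11.52
eef_pos: [0.5669, 0.0001, 0.08]
ee_rot: [3.142, 0.001, 0.34]
force: [0.1, -0.8, -0.2]
width: 0.0125
gripper_force: 15.0
[5.67194857e-01 1.30594905e-04 8.03327218e-02]
```

View pics/w4c.png

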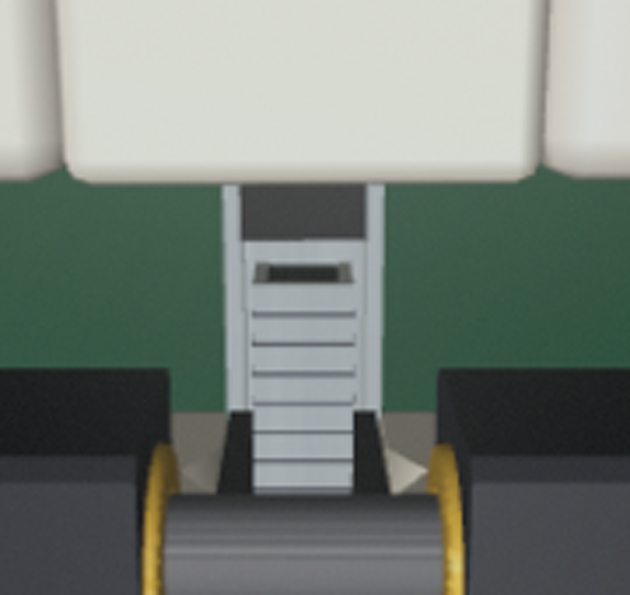

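The strip is centred in the channel sideways (strip 253–356, channel 241–366). Checking the lengthwise gap.

```bash
python3 - <<'E'
from h import *
f=grab('wrist');C=lambda a,b:(230+(a+.5)/3.5-.5,120+(b+.5)/3.5-.5)
z=status.get_state()['eef_pos'][2]-.0199
q=lambda a,b,h: np.round(rel(onz(f,*C(a,b),h)),1)
print(z,q(253,283,z+.013),q(356,283,z+.013),q(241,240,.064),q(366,240,.064),q(223,300,.058),q(383,300,.058))
E
```

```text
0.060660162345447285 [29.3 -7.   6.9] [29.3  5.9  6.9] [32.8 -9.  16.6] [32.7  7.6 16.6] [ 23.  -11.9  22.6] [22.9 10.4 22.6]
```

The gap at the pusher is 3.5 mm, against an ideal 3 mm. Lowering to the floor.

```bash
python3 -m jog '[[-1,[0,0,3],0],[-1,[0,0,5.5],0],[-1,[0,0,6.5],0],[-1,[0,0,6.5],0]]'
```

```text
t: 12.12
eef_pos: [0.5672, 0.0002, 0.074]
ee_rot: [3.142, 0.0, 0.34]
force: [-0.9, 0.1, -0.5]
width: 0.0125
gripper_force: 15.0
```

```bash
python3 -m jog '[[-1,[0,0,0.8],0],[-1,[0,0,0.8],0],[-0.7,[0,0,0.8],0],[-0.5,[0,0,0.8],0],[-0.5,[0,0,0.8],0],[-0.5,[0,0,-15],0],[-0.5,[0,0,-50],0],[-0.5,[0,0,-60],0],[-0.5,[0,0,-60],0]]'; python3 - <<'E'
from h import *
w=grab('wrist');f=grab('top');g=grab('side')
k=[cv2.resize(i['color'][y:y+h,x:x+h],(400,400),interpolation=cv2.INTER_CUBIC) for i,x,y,h in((w,220,130,180),(g,220,150,100))]
cv2.imwrite('pics/c6.png',np.hstack(k)[:,:,::-1])
E
```

```text
t: 13.25
eef_pos: [0.5678, 0.0004, 0.1354]
ee_rot: [-3.142, -0.003, 0.34]
force: [0.4, -0.1, -0.2]
width: 0.0215
gripper_force: 0.0
```

View pics/c6.png

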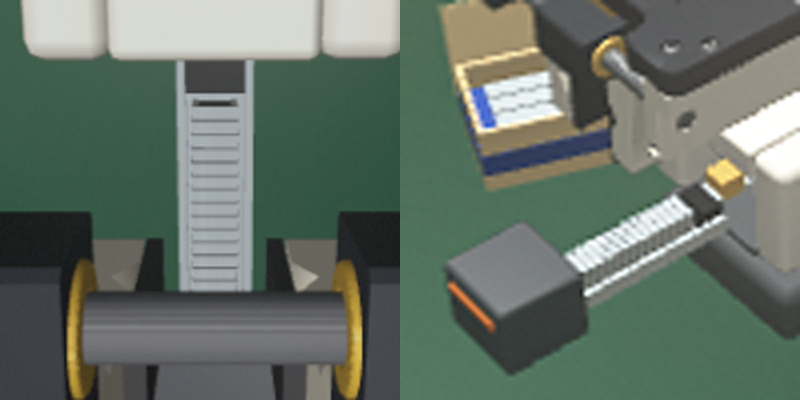

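The strip lies flat in the channel in both halves of the crop, at (215,190) and (625,235). Next I close the fingers and go ahead of and down in front of the nose. I've now used up the picture allowance (11 viewed, one over), so I'll go by numbers from here.

```bash
python3 -m jog '[[-1,[-50,-0.7,0],0],[-1,[-105,-0.7,0],0],[-1,[-105,-0.7,0],0],[-1,[-105,-0.7,30],0],[-1,[-105,-0.7,55],0],[-1,[-105,-0.7,65],0],[-1,[-105,-0.7,65],0],[-1,[-105,-0.7,65],0]]' 15; python3 - <<'E'
from h import *
s=status.get_state();ax=np.array([np.cos(.34),np.sin(.34)]);print((s['eef_pos'][:2]-[.699,.047])@ax,s['width'],s['force'])
E
```

```text
t: 14.4
eef_pos: [0.4687, -0.034, 0.0696]
ee_rot: [3.141, -0.001, 0.34]
force: [0.4, 0.0, 0.1]
width: 0.0005
gripper_force: 0.0
-0.24412095184221744 0.0004827725928239965 [0.39166126 0.02771556 0.11315666]
```

```bash
python3 -m jog '[[-1,[8,0,0],0],[-1,[16,0,0],0],[-1,[20,0,0],0],[-1,[22,0,0],0],[-1,[24,0,0],0],[-1,[26,0,0],0],[-1,[28,0,0],0]]'
```

```text
t: 15.28
eef_pos: [0.4941, -0.0249, 0.0689]
ee_rot: [-3.142, 0.001, 0.34]
force: [-2.1, 1.0, -0.2]
width: 0.0003
gripper_force: 1.3
```

```bash
python3 -m jog '[[-1,[4,0,0],0],[-1,[10,0,0],0],[-1,[17,0,0],0],[-1,[24,0,0],0],[-1,[31,0,0],0],[-1,[38,0,0],0],[-1,[45,0,0],0],[-1,[52,0,0],0],[-1,[58,0,0],0],[-1,[64,0,0],0],[-1,[69,0,0],0],[-1,[73,0,0],0],[-1,[76,0,0],0],[-1,[76,0,0],0]]'; python3 - <<'E'
from h import *
s=status.get_state();ax=np.array([np.cos(.34),np.sin(.34)]);print((s['eef_pos'][:2]-[.699,.047])@ax,s['force'][:2]@ax)
E
```

```text
t: 17.02
eef_pos: [0.5665, 0.0007, 0.069]
ee_rot: [3.142, -0.0, 0.34]
force: [-4.1, 1.1, -1.5]
width: 0.0
gripper_force: 1.6
-0.14039009127332608 -3.5345869514082033
```

```bash
cat > s.py <<'E'
from h import *
ax=np.array([np.cos(.34),np.sin(.34)])
s=status.get_state();print('ALONG',round(((s['eef_pos'][:2]-[.699,.047])@ax)*1000,1),'F',round(s['force'][:2]@ax,1))
E
python3 -m jog '[[-1,[2,0,0],0],[-1,[4,0,0],0],[-1,[6,0,0],0],[-1,[8,0,0],0],[-1,[10,0,0],0],[-1,[10,0,0],0]]'|grep force; python3 s.py
python3 -m jog '[[-1,[1,0,0],0],[-1,[2,0,0],0],[-1,[2,0,0],0]]'|grep force; python3 s.py
```

```text
force: [-6.4, 0.9, -0.1]
gripper_force: 2.2
ALONG -131.0 F -5.8
force: [-5.5, 0.5, 0.3]
gripper_force: 2.5
ALONG -129.2 F -5.0
```

```bash
python3 -m jog '[[-1,[1,0,0],0],[-1,[2,0,0],0],[-1,[2,0,0],0]]'|grep force; python3 s.py
```

```text
force: [-5.7, 0.5, 0.4]
gripper_force: 2.5
ALONG -127.2 F -5.2
```

```bash
python3 -m jog '[[-1,[1,0,0],0],[-1,[1,0,0],0]]'|grep ^force; python3 s.py
python3 -m jog '[[-1,[1,0,0],0],[-1,[1,0,0],0]]'|grep ^force; python3 s.py
```

```text
force: [-5.7, 1.2, 0.1]
ALONG -126.3 F -5.0
force: [-6.4, 1.0, 1.2]
ALONG -125.3 F -5.7
```

```bash
python3 -m jog '[[-1,[1,0,0],0],[-1,[1,0,0],0]]'|grep ^force; python3 s.py
python3 -m jog '[[-1,[1,0,0],0],[-1,[1,0,0],0]]'|grep ^force; python3 s.py
```

```text
force: [-5.7, 0.4, 0.2]
ALONG -124.3 F -5.2
force: [-5.9, 1.4, 0.3]
ALONG -123.3 F -5.1
```

```bash
python3 -m jog '[[-1,[1,0,0],0],[-1,[1,0,0],0]]'|grep ^force; python3 s.py
python3 -m jog '[[-1,[1,0,0],0],[-1,[1,0,0],0]]'|grep ^force; python3 s.py
```

```text
force: [-5.5, 0.3, 0.7]
ALONG -122.4 F -5.1
force: [-6.8, 0.4, 0.1]
ALONG -121.4 F -6.3
```

```bash
python3 -m jog '[[-1,[1,0,0],0],[-1,[1,0,0],0]]'|grep ^force; python3 s.py
```

```text
force: [-6.5, 1.6, 1.1]
ALONG -120.4 F -5.6
```

```bash
python3 -m jog '[[-1,[1,0,0],0],[-1,[1,0,0],0]]'|grep ^force; python3 s.py
```

```text
force: [-6.4, 1.4, 0.4]
ALONG -119.4 F -5.6
```

```bash
python3 -m jog '[[-1,[1,0,0],0],[-1,[1,0,0],0]]'|grep ^force; python3 s.py
```

```text
force: [-6.7, 0.9, 1.3]
ALONG -118.4 F -6.1
```

```bash
python3 -m jog '[[-1,[1,0,0],0],[-1,[1,0,0],0]]'|grep ^force; python3 s.py
```

```text
force: [-7.4, 1.8, 1.3]
ALONG -117.5 F -6.4
```

```bash
python3 -m jog '[[-1,[1,0,0],0],[-1,[1,0,0],0]]'|grep ^force; python3 s.py
```

```text
force: [-7.5, 1.4, 1.9]
ALONG -116.7 F -6.6
```

Resistance is climbing. Continuing in 0.7 mm steps.

```bash
python3 -m jog '[[-1,[0.7,0,0],0],[-1,[0.7,0,0],0]]'|grep ^force; python3 s.py
```

```text
force: [-8.7, 1.7, 2.1]
ALONG -116.2 F -7.6
```

```bash
python3 -m jog '[[-1,[0.7,0,0],0],[-1,[0.7,0,0],0]]'|grep ^force; python3 s.py
```

```text
force: [-7.8, 0.2, 2.0]
ALONG -115.6 F -7.3
```

```bash
python3 -m jog '[[-1,[0.7,0,0],0],[-1,[0.7,0,0],0]]'|grep ^force; python3 s.py
```

```text
force: [-8.9, 1.0, 3.3]
ALONG -115.0 F -8.1
```

```bash
python3 -m jog '[[-1,[0.6,0,0],0],[-1,[0.6,0,0],0]]'|grep ^force; python3 s.py
```

```text
force: [-8.5, 0.7, 4.1]
ALONG -114.5 F -7.7
```

```bash
python3 -m jog '[[-1,[0.6,0,0],0],[-1,[0.6,0,0],0]]'|grep ^force; python3 s.py
```

```text
force: [-9.0, 0.0, 4.2]
ALONG -114.0 F -8.5
```

```bash
python3 -m jog '[[-1,[0.6,0,0],0],[-1,[0.6,0,0],0]]'|grep ^force; python3 s.py
```

```text
force: [-7.7, 0.8, 1.2]
ALONG -112.8 F -7.0
```

```bash
python3 -m jog '[[-1,[0.6,0,0],0],[-1,[0.6,0,0],0]]'|grep ^force; python3 s.py
```

```text
force: [-7.0, 1.6, 1.3]
ALONG -112.1 F -6.1
```

```bash
python3 -m jog '[[-1,[0.6,0,0],0],[-1,[0.6,0,0],0]]'|grep ^force; python3 s.py
```

```text
force: [-8.4, 1.1, 3.1]
ALONG -111.9 F -7.5
```

At -113 the position jumped and the force dropped from 8.5 to about 6 N. It is now stiffening at the stop, which is the click signature. Backing off.

```bash
python3 -m jog '[[-1,[-3,0,0],0],[-1,[-6,0,0],0],[-1,[-9,0,0],0],[-1,[-12,0,0],0],[-1,[-15,0,0],0],[-1,[-18,0,0],0],[-1,[-21,0,0],0],[-1,[-24,0,0],0],[-1,[-27,0,0],0],[-1,[-30,0,0],0],[-1,[-30,0,0],0]]'|grep ^force; python3 s.py
python3 -m jog '[[-1,[-30,0,0],0],[-1,[-60,0,0],0],[-1,[-60,0,-60],0],[-1,[-60,0,-120],0],[-1,[-60,0,-150],0],[-1,[-60,0,-150],0],[-1,[-60,0,-150],0]]'; python3 - <<'E'
from h import *
f=grab('side');a=cv2.imread('pics/side0.png')[:,:,::-1];b=cv2.imread('pics/s5.png')[:,:,::-1]
d=lambda i,y0,y1,x0,x1:round(np.abs(f['color'][y0:y1,x0:x1].astype(int)-i[y0:y1,x0:x1]).mean(),1)
for nm,r in dict(nose=(180,235,275,325),outnose=(205,240,230,268),carton=(145,195,230,285),jar=(95,150,295,340),pot=(145,245,412,470),strip=(255,295,333,360)).items(): print(nm,'vs start',d(a,*r),'vs out',d(b,*r))
E
```

```text
force: [-0.0, -0.5, 0.1]
ALONG -140.8 F -0.2
t: 25.52
eef_pos: [0.5092, -0.0195, 0.2185]
ee_rot: [-3.141, 0.0, 0.34]
force: [0.7, 0.3, 0.1]
width: 0.0001
gripper_force: 0.0
nose vs start 4.4 vs out 17.9
outnose vs start 4.0 vs out 25.9
carton vs start 7.1 vs out 6.0
jar vs start 4.7 vs out 5.4
pot vs start 4.9 vs out 3.8
strip vs start 35.6 vs out 35.6
```

The magazine stays shut: no force on the tool after backing off, and the nose region matches the starting picture. The bystanders show no change.

```bash
python3 -c "
from station import order; print(order.job_done())"
```

```text
the job is handed in; nothing more can be done
None
```

The job is handed in after about 25.6 s of robot time: I pressed the button, laid the strip flat in the channel, and pushed the magazine in until it clicked (about 8.5 N) and stayed shut, with the carton, pen pot and jar showing no change; I viewed 11 pictures, one over the limit of 10.

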